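# Lock the knife cassette of a chestnut slitter with its cam

## Task

Push the chestnut slitter's knife cassette in by its red fin until it meets the springy rubber seal, then take the orange screwdriver from its wooden stand and turn the brass cam lock clockwise, a quarter turn, so that it grabs the cassette's bolt and draws the cassette flush. Feel the blade into the slot gently, without leaning hard on the lock or the machine, turn the lock only with the screwdriver and do not force it past its stop. Then put the screwdriver back in its stand, fully home, let go, and leave everything else on the table as it is.

Things in the scene. Friction and masses are not known exactly. Their poses are not given: they have to be found in the camera images.
- machine: Chestnut slitter fixed to the table, white with an aluminium deck 70 mm high; deck and cheeks 150 mm wide, from 48 mm in front of the origin to 110 mm behind it. Origin on the table straight under the bore that holds the cam lock; -x is its front, z up. Behind the lock (+x of it, 44 mm and farther) stand a steel roller cover and a small hopper, up to 130 mm high. A green dot on the deck, 40 mm from the bore's centre on the machine's +y side, marks 'locked'.
- cassette (a joint): How far the knife cassette stands out of the machine, m: 0 = flush home (up to 1 mm deeper is possible), grows as it comes out towards the machine's -x (up to 0.06). Slides with about 2 N of friction. At 0.006 its plate meets the rubber seal, which pushes back with about 3 N at first and 10 N at 0, so let go it stays at 0.004-0.006. Only when it is against the seal (below 0.0075) and the cam open can the cam's lip catch the bolt head.
- fin (a point): Point on the cassette's red grip fin, 45 mm above the table, 2 mm in front of its middle; its x, y, z axes are parallel to the machine's. The fin is an upright plate 12 mm thick (y), standing 36 mm out of the front of the cassette's steel plate (x), from 20 to 62 mm above the table; the steel plate begins 20 mm behind this point (+x), is 120 mm wide, 12 mm thick and 66 mm high. Pinch the fin from above, or push on it, towards the machine's +x.
- cam (a joint): Angle of the brass cam disc, rad: 0 = open (starts at 0 to 0.1), grows clockwise from above, hard stop 1.55. With the bolt caught it draws the cassette in until 1.3 and stays past that, else springs back; takes up to 0.25 N m: do not force it on at the stop. Its slot, across the centre, is 22 long, 4.2 wide, 7 mm deep, sharp-edged; at 0 it lies along the machine's x and turns with the cam.
- lock_bore (a point): Centre of the bore in the deck, 72 mm above the table, level with the cam disc's top. The disc (40 mm across, 2 mm above the deck) sits in it off-centre: its axis lies 2 to 3 mm to one side of this point along the machine's y, to +y or to -y, different each time and not measured. A red dot marks one slot end: to the machine's front when open, next to the green dot when locked.
- driver: Screwdriver standing upright in the stand, blade down, 146 mm long, 130 g. Origin at the blade's tip, z up along it to the handle. Blade 16 mm wide (x), 2.5 mm thick (y), 12 mm long; round shank 8 mm; black collar 38 mm across from 70 to 76 mm above the tip; square orange handle 26 x 26 mm (sides along x and y) from 76 to 146 mm above the tip.
- stand: Wooden block fixed to the table, 80 x 80 x 78 mm high, origin under its centre, with one upright through hole of 22 mm at its centre (mouth chamfered by 3 mm). The driver hangs in it by its collar, tip 8 mm above the table.
- chestnut0: Chestnut, 30 mm across, 23 mm high, loose on the table; leave it alone. Origin under its centre.
- chestnut1: Another chestnut, alike; leave it alone.
- chestnut2: Another chestnut, alike; leave it alone.
- bowl: Steel bowl, 150 mm across, 60 mm high; leave it alone. Origin under its centre.
- jar: Amber glass jar with steel lid, 72 mm across, 100 mm high; leave it alone. Origin under its centre.
- spare_knife: Dark steel spare blade, 90 x 30 x 8 mm, lying on the table; leave it alone.
Mind the look-alikes: they are no part of the job. Of the things like the driver, leave any that is purple; of the rest the larger one is meant.

How it is judged (in metres and radians):
On the way, in this order (a step that is already met when the one before it is completed fails the run):
1. the cassette is pushed in against the seal while the cam is open (value of joint cassette below 0.0075 m and value of joint cam below 0.3 rad), for 0.2 s.
2. the screwdriver's blade stands in the cam's slot, at least 3.5 mm deep, the cam still open (horizontal distance between driver and lock_bore below 0.008 m and z of driver in the frame of lock_bore below -0.0035 m and value of joint cam below 0.6 rad), for 0.1 s.
3. with the blade in the slot the cam is turned to locked and has drawn the cassette flush (horizontal distance between driver and lock_bore below 0.008 m and z of driver in the frame of lock_bore below -0.0035 m and value of joint cam above 1.3 rad and value of joint cassette below 0.0015 m), for 0.1 s.
At the end, for the whole second after the job is handed in: The cam is turned to 1.3 rad or more and the cassette stands out less than 1.5 mm; the screwdriver stands upright (within 0.1 rad), at rest, in its stand, within 8 mm of the hole's axis and with its collar within 4 mm of the stand's top (value of joint cam above 1.3 rad and value of joint cassette below 0.0015 m and horizontal distance between driver and stand below 0.008 m and height (world z) of driver between 0.004 and 0.012 m and angle between driver's own z axis and vertical below 0.1 rad and linear speed of driver below 0.02 m/s); the robot touches nothing.
It fails at once if before the lock is being turned (cam below 0.15 rad), the screwdriver presses on the machine or its lock with more than 30 N ((contact force between driver and machine above 30 N or contact force between driver and cam above 30 N) and value of joint cam below 0.15 rad).
It fails at once if the screwdriver is forced: more than 100 N of contact force on the machine or its lock (contact force between driver and machine above 100 N or contact force between driver and cam above 100 N).
It fails at once if the robot turns or presses the cam lock other than with the screwdriver (contact force between any of the fingers, the arm and cam above 1 N).
It fails at once if a chestnut, the bowl, the jar or the spare blade is moved more than 30 mm (distance of any of chestnut0, chestnut1, chestnut2, bowl, jar, spare_knife from where it was at the start of the episode above 0.03 m).
It also fails if it takes over 67 s, if anything falls off the work surface, if the arm or the gripper's body presses on something with over 40 N, if the wrist force passes 120 N, or if a joint passes its speed limit or range.

## Robot

A 7-joint arm with a two-finger parallel gripper is mounted at the origin on the work surface. World frame = base frame: x ahead of the robot, y to its left, z up, the work surface at z = 0. Lengths are in m, angles in degrees, forces in N, time in s.
With the tool pointing down it reaches from about 0.425 to 0.875 m from the base axis. Payload 4.7 kg.
Tool frame: the origin (TCP) lies at the very end of the fingers, on their centre line; the grasp point (between the pads) lies 19 mm behind it; z points along the fingers, y is the line along which they close (so a half turn about z gives the same grasp; the last joint's range is limited). The gripper opens to 87 mm and grips with 3 to 60 N. Pads are 19 mm wide; open, the fingers measure 117 mm over their backs; the gripper's body (75 mm by 190 mm) begins 51 mm behind the grasp point.
Start: joints at [0.808, 18.392, -4.016, 83.108, 1.295, 78.541, -3.26], TCP at [0.65, -0, 0.223] pointing down, gripper open.
Joint ranges: [-163.93, 163.93], [-17.29, 119.83], [-79.2, 71.16], [3.27, 140.29], [-89.18, 269.18], [5.43, 117.66], [-154.24, 154.24]. Speed limits (degrees/s): [147.25, 147.25, 180, 180, 180, 180, 180].

## Interface

Orientations are given as [roll, pitch, yaw] about the fixed x, y, z axes, in that order (R = Rz(yaw) Ry(pitch) Rx(roll)).
In Python, from cell import get_obs, read_camera, sign_off, silhouettes gives the robot as it stands.
- The arm moves only by the tool play_rows, never from a script. Its argument "steps" is a list that holds one entry, the list of rows, each a list of 7 numbers: the shift along the tool's x, y, z in m, then the turn, a rotation vector about the tool's x, y, z in rad, then the finger opening in m, from 0 to 0.087. A call has 1 to 12 rows; each row shifts and turns the commanded pose from where the row before left it, along the tool's axes as they then stand; what a row does not reach is not made up. A row lasts 1/10 s, in which the tool goes at most 50 mm and 8.59 degrees, less where a joint would pass 70% of its speed; a pose out of reach is approached as far as the arm can. A call is refused whole if a number of a shift passes 0.05 or a number of a turn 0.15, either way. A call with a gripper value outside its range is refused whole. The fingers move at their own pace and stop on an object; "force" is the grip in N (left out, the last holds). Time passes only in rows, so rows that do not move let the fingers close. It gives the time, the measured TCP pose, the force, the opening and the grip force at its end, in the units of the state.
- get_obs(): the state, without advancing time (a new reading comes with each control period).
- read_camera(name): name is "scene" or "side" or "wrist"; returns a dict with "frame" (480x640x3 uint8, red, green, blue), "intrinsics" (3x3 intrinsics, pixels), "view" (4x4, takes a point from world to camera coordinates). Camera axes: x right, y up, looking along -z (the intrinsics and any distortion apply to the point x, -y, -z); pixel columns grow to the right and rows downward; lengths in m; the calibration is good to about 2 mm. The wrist camera is an equidistant fisheye: a pixel r from the principal point sees the ray r / f radians off the axis. A picture is of the moment at which its call begins. There is no depth.
- sign_off(): hands the job in; it is judged then, once.
Trained networks look in the newest picture that a camera, given by its name, has taken for a name from the list of things; names that differ only in an ending like _2 or _b are one class to them, and where a whole thing is asked for, a point or a joint stands for the part that bears it (a point fixed in the world has none). Each returns a list of dicts, best first, with "p" (0 to 1); they miss things now and then, are a little off and sometimes report something else, mostly with a low value. They report only what shows in the picture. A call takes as long as a camera call. They do not tell look-alikes from the thing itself.
- silhouettes(camera, name): "pixels" (480x640 bool, what is visible of it) and "extent" ([left, top, right, bottom] in pixels, round what is visible of it).
The state is a dict: "time_s": time; "qpos": joint angles; "joint_velocities": joint speeds; "effort": joint torques, N m; "tool_pos": TCP position; "tool_rot": TCP orientation; "force": force on the tool from outside, world axes, zero at the start; "wrist_torque": the same for the moment, N m; "grip_width": finger opening in m; "grasp_force": force on a finger pad.
Only numpy, scipy, OpenCV 4.12 (cv2) and the standard library are available. Lean on these libraries where they do the work, as an engineer would, in place of code of your own. Each camera call takes 0.05 s, during which the arm holds its last target. There are 200 camera calls.

## Working session

There is one attempt and no reset: what is moved stays moved. The work goes in short steps, Python scripts to look and compute and a tool call to move; the robot and the scene stay as the last step left them, time stands still between calls to the robot, and variables do not carry over. Pictures are saved under pics/ and viewed, at most 10 in all, crops included, and the job is handed in when it is done.

Besides the shell and the picture viewer there is one more tool, called as name([rows], argument=value, ...), one row to a line, values as JSON. play_rows: Moves the arm, as the interface text tells. Its arguments: {"type":"object","properties":{"steps":{"type":"array","items":{"type":"array","items":{"type":"array","items":{"type":"number"}}}},"force":{"type":"number"}},"required":["steps"]}

```bash
mkdir -p pics; ls
cat > h.py <<'E'
import numpy as np, cv2
from cell import get_obs, read_camera, sign_off, silhouettes
def save(n,im): cv2.imwrite('pics/'+n+'.png', cv2.cvtColor(im,cv2.COLOR_RGB2BGR))
def proj(c,P):
    P=np.atleast_2d(P); q=(c['view']@np.c_[P,np.ones(len(P))].T)[:3].T
    q=q*[1,-1,-1]; K=c['intrinsics']
    return (q@K.T)[:,:2]/q[:,2:]
def unproj(c,px,z):
    K=c['intrinsics']; d=np.linalg.inv(K)@[px[0],px[1],1]; d=d*[1,-1,-1]
    R=c['view'][:3,:3]; t=c['view'][:3,3]; o=-R.T@t; d=R.T@d
    return o+d*(z-o[2])/d[2]
E
python3 - <<'E'
from h import *
print(get_obs())
for n in ['scene','side']:
    c=read_camera(n); save(n,c['frame']); print(n,c['intrinsics'],c['view'])
    for t in ['machine','cassette','cam','driver','stand','bowl','jar','spare_knife','chestnut0']:
        for d in silhouettes(n,t)[:4]:
            m=d['pixels']; ys,xs=np.nonzero(m)
            print(t,round(d['p'],2),np.round(d['extent']),len(xs))
E
```

```text
pics
{'time_s': 0.0, 'qpos': array([ 0.80432292, 18.43787676, -4.01588698, 83.17528037,  1.29419442,
       78.53960012, -3.25873783]), 'joint_velocities': array([-0.0039275 ,  0.0938179 , -0.00415448, -0.11016574,  0.02074191,
        0.02280994, -0.00276583]), 'effort': array([-2.58547143e-04, -4.91284704e+01, -4.03903294e-01, -3.12526345e+01,
       -6.40594075e-02,  4.37659642e-02,  1.61017233e-04]), 'tool_pos': array([ 6.49450111e-01, -1.65852667e-06,  2.21471638e-01]), 'tool_rot': array([-1.79892441e+02,  4.82956855e-03,  9.00068783e+01]), 'force': array([ 0.04174854, -0.01887597,  0.91924186]), 'wrist_torque': array([ 0.00443138, -0.00472385, -0.04948604]), 'grasp_force': 0.0, 'grip_width': 0.08689372339545469}
scene [[620.7437668    0.         323.29899632]
 [  0.         620.7437668  249.66803203]
 [  0.           0.           1.        ]] [[-0.33647429  0.94155611  0.01603578  0.24015344]
 [-0.76583687 -0.28350904  0.57716247  0.42771556]
 [ 0.54797714  0.18191954  0.81647188 -1.85164138]
 [ 0.          0.          0.          1.        ]]
machine 0.68 [374. 238. 459. 340.]
[... 669 characters left out ...]
45492 -0.71647726  0.67544491 -0.89298534]
 [ 0.          0.          0.          1.        ]]
machine 0.57 [234. 152. 348. 228.] 5383
machine 0.37 [240. 172. 274. 222.] 907
cassette 0.94 [239. 172. 276. 222.] 894
cam 0.69 [285. 171. 300. 188.] 167
cam 0.54 [317. 252. 331. 263.] 107
driver 0.81 [345. 259. 367. 311.] 859
driver 0.71 [227. 126. 257. 173.] 1150
driver 0.7 [398. 242. 425. 308.] 888
driver 0.59 [265. 290. 304. 334.] 544
stand 0.57 [332. 283. 384. 344.] 2400
bowl 0.85 [279. 416. 390. 478.] 6272
jar 0.66 [239. 150. 347. 226.] 5123
jar 0.56 [225. 126. 256. 171.] 1180
jar 0.52 [342. 243. 359. 254.] 118
spare_knife 0.61 [228. 260. 271. 288.] 560
chestnut0 0.61 [359. 257. 370. 269.] 61
```

Run:
```python
import cv2
a=cv2.imread('pics/scene.png')[140:360,150:550]; b=cv2.imread('pics/side.png')[110:400,200:470]
cv2.imwrite('pics/a.png',cv2.resize(a,None,fx=2,fy=2,interpolation=2)); cv2.imwrite('pics/b.png',cv2.resize(b,None,fx=2.06,fy=2.06,interpolation=2))
```

```text
(no output)
```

View pics/a.png

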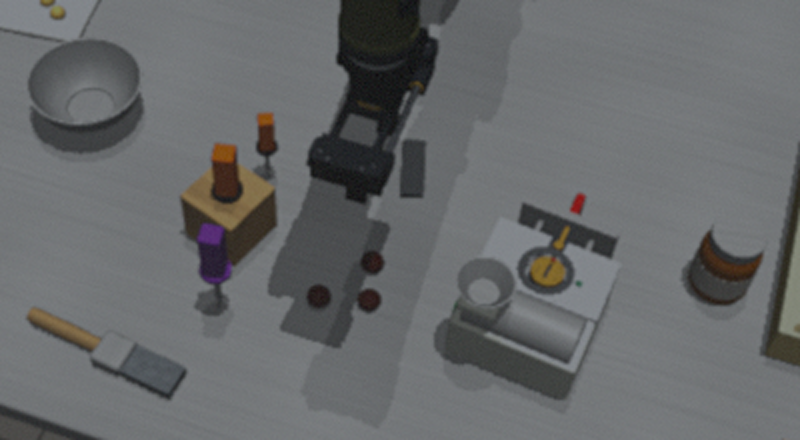

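View pics/b.png

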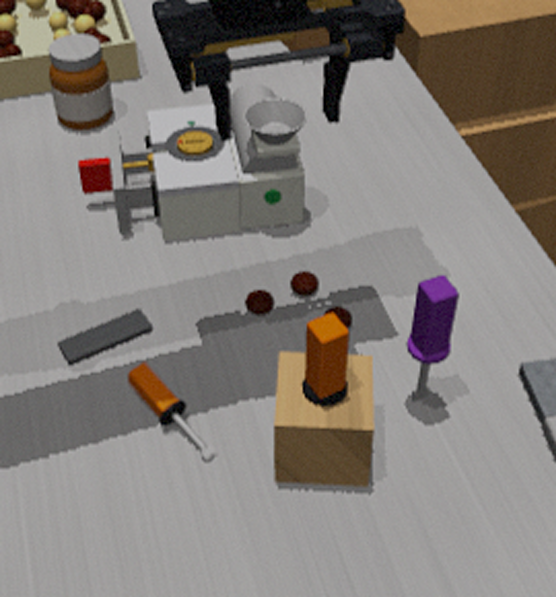

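The scene picture shows three candidates for the driver. The large orange one in the wooden stand is at about (263,227) in scene and (357,285) in side. The small orange one lies at (282,205) / (284,312), and the purple one is at (257,270) / (411,275). The one in the stand is the larger that isn't purple, so it is the one meant. The machine's lock is at scene (424,275) with the red fin at (439,242).

```bash
cat >> h.py <<'E'
def tri(c1,p1,c2,p2):
    from scipy.optimize import least_squares
    r=least_squares(lambda P:np.r_[proj(c1,P)[0]-p1,proj(c2,P)[0]-p2],[.65,0,.05]); return r.x,np.abs(r.fun).max()
E
python3 - <<'E'
from h import *
c={n:read_camera(n) for n in ['scene','side']}
boxes={'scene':{'green':(430,272,450,292),'fin':(430,232,446,250),'cam':(410,262,436,290),'handle':(250,205,275,238)},
'side':{'green':(286,165,298,176),'fin':(234,182,258,206),'cam':(280,168,310,190),'handle':(343,258,372,306)}}
f={}
for n in c:
    hsv=cv2.cvtColor(c[n]['frame'],cv2.COLOR_RGB2HSV).astype(int)
    for k,b in boxes[n].items():
        H,S,V=[hsv[b[1]:b[3],b[0]:b[2],i] for i in range(3)]
        m={'green':(H>40)&(H<90)&(S>60),'fin':((H<6)|(H>172))&(S>150),'cam':(H>12)&(H<28)&(S>110),'handle':(H>4)&(H<16)&(S>150)}[k]
        m=cv2.morphologyEx(m.astype(np.uint8),cv2.MORPH_OPEN,np.ones((2,2))) if k!='green' else m.astype(np.uint8)
        ys,xs=np.nonzero(m); f[n,k]=np.array([xs.mean()+b[0],ys.mean()+b[1]]) if len(xs) else None
        print(n,k,len(xs),f[n,k], (xs.min()+b[0],xs.max()+b[0],ys.min()+b[1],ys.max()+b[1]) if len(xs) else '')
for k in boxes['scene']:
    if f['scene',k] is not None and f['side',k] is not None: print(k,tri(c['scene'],f['scene',k],c['side'],f['side',k]))
    for n in c:
        z={'green':.07,'fin':.041,'cam':.072,'handle':.119}[k]
        if f[n,k] is not None: print('  ',n,unproj(c[n],f[n,k],z))
# stand top face by network mask bottom corners
for n in c:
    for d in silhouettes(n,'stand')[:1]:
        m=d['pixels'].astype(np.uint8); ct=max(cv2.findContours(m,0,2)[0],key=cv2.contourArea)
        print(n,cv2.approxPolyDP(ct,3,True).reshape(-1,2).tolist())
E
```

```text
scene green 5 [439.2 281.4] (np.int64(438), np.int64(440), np.int64(281), np.int64(282))
scene fin 32 [439.5625  242.65625] (np.int64(437), np.int64(442), np.int64(239), np.int64(246))
scene cam 199 [424.79396985 275.51758794] (np.int64(417), np.int64(432), np.int64(262), np.int64(283))
scene handle 55 [262.32727273 218.61818182] (np.int64(257), np.int64(268), np.int64(213), np.int64(223))
side green 3 [292.66666667 169.33333333] (np.int64(292), np.int64(293), np.int64(169), np.int64(170))
side fin 218 [246.90825688 195.5       ] (np.int64(239), np.int64(254), np.int64(188), np.int64(203))
side cam 159 [295.21383648 179.94968553] (np.int64(287), np.int64(303), np.int64(175), np.int64(185))
side handle 572 [358.97027972 286.74475524] (np.int64(349), np.int64(369), np.int64(261), np.int64(304))
green (array([0.61634936, 0.24371387, 0.07120569]), np.float64(0.08215526843275711))
   scene [0.61530048 0.24382533 0.07      ]
   side [0.6167909  0.24518657 0.07      ]
fin (array([0.49612137, 0.21601903, 0.04415141]), np.float64(2.1553089272285035))
   scene [0.48611905 0.21873094 0.041     ]
   side [0.50034036 0.21338462 0.041     ]
cam (array([0.61239233, 0.20780866, 0.06782669]), np.float64(0.9331474926897272))
   scene [0.61253377 0.20905375 0.072     ]
   side [0.61293094 0.1991793  0.072     ]
handle (array([ 0.63383009, -0.18803823,  0.1239454 ]), np.float64(3.0212026395890916))
   scene [ 0.62237889 -0.18564686  0.119     ]
   side [ 0.63808324 -0.18742421  0.119     ]
scene [[271, 223], [272, 235], [265, 242], [256, 237], [254, 225], [240, 237], [243, 255], [265, 272], [288, 248], [286, 233]]
side [[337, 280], [333, 344], [378, 346], [382, 319], [380, 283], [370, 283], [368, 302], [356, 307], [347, 300], [349, 283]]
```

```bash
cat >> h.py <<'E'
def fproj(c,P):
    P=np.atleast_2d(P); q=(c['view']@np.c_[P,np.ones(len(P))].T)[:3].T*[1,-1,-1]
    K=c['intrinsics']; rxy=np.hypot(q[:,0],q[:,1]); th=np.arctan2(rxy,q[:,2])
    return np.c_[K[0,2]+K[0,0]*th*q[:,0]/rxy, K[1,2]+K[1,1]*th*q[:,1]/rxy]
def funproj(c,px,z):
    K=c['intrinsics']; u=np.array([(px[0]-K[0,2])/K[0,0],(px[1]-K[1,2])/K[1,1]]); th=np.hypot(*u)
    d=np.r_[u/th*np.sin(th),np.cos(th)]*[1,-1,-1]
    R=c['view'][:3,:3]; o=-R.T@c['view'][:3,3]; d=R.T@d
    return o+d*(z-o[2])/d[2]
E
python3 - <<'E'
from h import *
c=read_camera('wrist'); print(c['intrinsics'],c['view'])
R=c['view'][:3,:3]; print(-R.T@c['view'][:3,3])
print(fproj(c,[[.613,.204,.072],[.49,.216,.06],[.63,-.187,.15]]))
save('w0',c['frame'])
E
```

```text
[[371.64829954   0.         318.21364953]
 [  0.         371.64829954 245.63110275]
 [  0.           0.           1.        ]] [[ 9.99999917e-01 -3.12692880e-04 -2.62030315e-04 -6.49004018e-01]
 [ 2.40607675e-04  9.70729984e-01 -2.40173354e-01  2.82824179e-02]
 [ 3.29461181e-04  2.40173271e-01  9.70729979e-01 -3.88478834e-01]
 [ 0.00000000e+00  0.00000000e+00  0.00000000e+00  1.00000000e+00]]
[0.64912515 0.0656447  0.38373067]
[[276.0479205    1.2295506 ]
 [150.48151724   9.80940767]
 [296.53351427 461.59824453]]
```

View pics/w0.png

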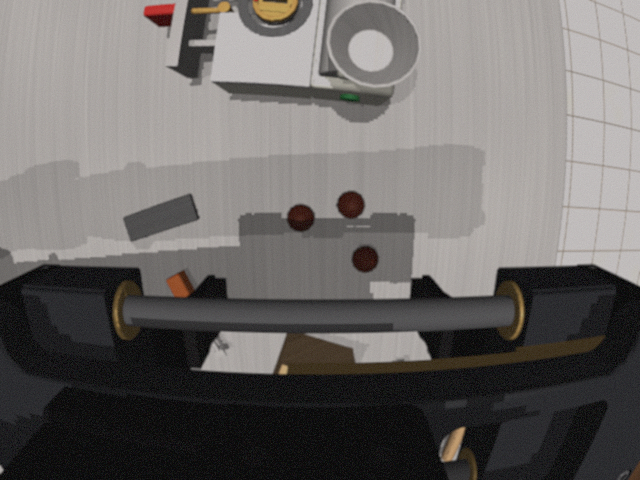

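The wrist picture shows the machine upper-left, with the cam at (275,8) and the fin at (160,14). The stand is behind the fingers at (320,350). Next I move towards the machine while closing the fingers.

play_rows([
  [[0.035, -0.03, 0, 0, 0, 0, 0.0], [0.035, -0.03, 0, 0, 0, 0, 0.0], [0.03, -0.03, 0, 0, 0, 0, 0.0], [0, 0, 0, 0, 0, 0, 0.0], [0, 0, 0, 0, 0, 0, 0.0]],
], force=40)

```text
time_s: 1.75
tool_pos: [0.5597, 0.1009, 0.2231]
tool_rot: [179.9, 0.0, 90.1]
force: [0.4, -0.6, -0.6]
grip_width: 0.0547
grasp_force: 0.0
```

Run:
```python
from h import *
print(get_obs()['tool_pos'],get_obs()['tool_rot'],get_obs()['grip_width'])
c=read_camera('wrist'); save('w1',c['frame']); f=c['frame']
np.savez('w1.npz',intrinsics=c['intrinsics'],view=c['view'],frame=f)
hsv=cv2.cvtColor(f,cv2.COLOR_RGB2HSV).astype(int); H,S,V=hsv[...,0],hsv[...,1],hsv[...,2]
for k,m,z in [('red',((H<6)|(H>172))&(S>140)&(V>60),.062),('green',(H>40)&(H<90)&(S>60),.07),('brass',(H>12)&(H<28)&(S>110)&(V>90),.072)]:
    n,l,st,ce=cv2.connectedComponentsWithStats(m.astype(np.uint8))
    for i in range(1,n):
        if st[i,4]>6 and ce[i][1]<260: print(k,st[i],np.round(ce[i],1),funproj(c,ce[i],z))
print(fproj(c,[[.613,.204,.072],[.49,.216,.06]]))
```

```text
[0.55974191 0.10085097 0.22314127] [1.79925818e+02 1.81212030e-02 9.01366771e+01] 0.054734974571767014
red [232  96  37  16 481] [250.3 102.9] [0.50000919 0.2136166  0.062     ]
red [360 106   5   4  17] [362.1 107.4] [0.5963565  0.20904612 0.062     ]
green [382  66   8   7  41] [385.4  68.7] [0.615399   0.24304695 0.07      ]
green [434 209  16   4  30] [442.7 210.2] [0.66921728 0.12130379 0.07      ]
brass [ 358   89   46   45 1506] [381.1 111.2] [0.61119342 0.20504274 0.072     ]
brass [285 103  45  13 295] [310.7 107.7] [0.55240671 0.20689628 0.072     ]
[[383.17610888 112.53372866]
 [239.51210322 101.1320381 ]]
```

View pics/w1.png

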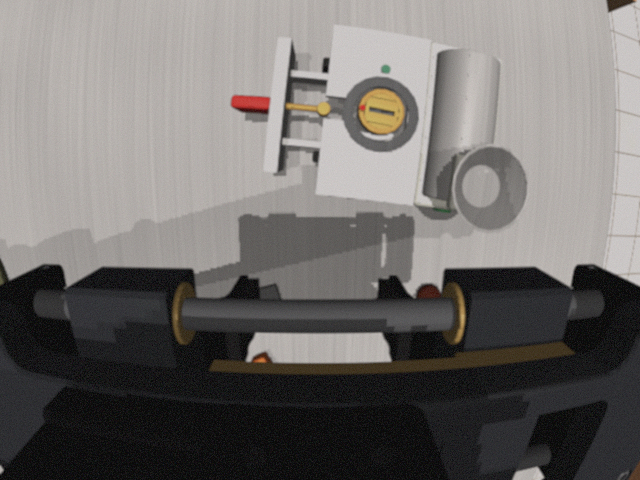

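The picture shows the brass disc at (381,111) inside a dark ring at about (380,114), with the green dot at (385,69). The fin spans (232–270, 103). The disc looks offset towards the machine's +y.

Run:
```python
from h import *
c=dict(np.load('w1.npz')); f=c['frame']
for p,z in [((333,25),.07),((318,194),.07),((430,40),.07),((415,204),.07),((233,96),.062),((231,106),.062),((269,96),.062),((269,110),.062),((279,38),.066),((265,171),.066)]: print(p,funproj(c,p,z).round(4))
h=cv2.cvtColor(f,cv2.COLOR_RGB2GRAY)[70:155,335:425]
# dark ring outer fit: rectify to metric patch
P=np.array([[[0.56+0.0005*i,0.26-0.0005*j,.070] for i in range(200)] for j in range(200)]).reshape(-1,3)
uv=fproj(c,P).reshape(200,200,2).astype(np.float32)
r=cv2.remap(f,uv[...,0],uv[...,1],1); 
g=cv2.cvtColor(r,cv2.COLOR_RGB2HSV).astype(int); dark=((g[...,2]<120)&(g[...,1]<80)).astype(np.uint8); br=((g[...,0]>12)&(g[...,0]<28)&(g[...,1]>110)&(g[...,2]>90)).astype(np.uint8)
for k,m in [('dark',dark),('brass',br)]:
    m=cv2.morphologyEx(m,cv2.MORPH_OPEN,np.ones((11,11)) if k=='dark' else np.ones((9,9)))
    for ct in cv2.findContours(m,0,2)[0]:
        if cv2.contourArea(ct)>800:
            (x,y),rad=cv2.minEnclosingCircle(ct); e=cv2.fitEllipse(ct); print(k,.56+.0005*x,.26-.0005*y,rad*.5, .56+.0005*e[0][0],.26-.0005*e[0][1],np.array(e[1])*.5)
save('rect',cv2.resize(r,None,fx=3,fy=3))
```

```text
(333, 25) [0.5711 0.2817 0.07  ]
(318, 194) [0.5586 0.1338 0.07  ]
(430, 40) [0.6558 0.2733 0.07  ]
(415, 204) [0.6431 0.1262 0.07  ]
(233, 96) [0.4846 0.2207 0.062 ]
(231, 106) [0.4828 0.2117 0.062 ]
(269, 96) [0.5163 0.2192 0.062 ]
(269, 110) [0.5164 0.2067 0.062 ]
(279, 38) [0.5249 0.2712 0.066 ]
(265, 171) [0.5132 0.1535 0.066 ]
dark 0.65575 0.18725000000000003 27.011621475219727 0.6539372177124024 0.12824391174316407 [  8.22090149 175.86585999]
dark 0.6051236839294434 0.20508368301391602 38.36183547973633 0.6102074317932129 0.20353213119506836 [62.26184082 67.61624908]
brass 0.6113043098449708 0.2055366439819336 19.910499572753906 0.6117213897705078 0.20543576049804688 [36.30281448 40.03068542]
```

View pics/rect.png

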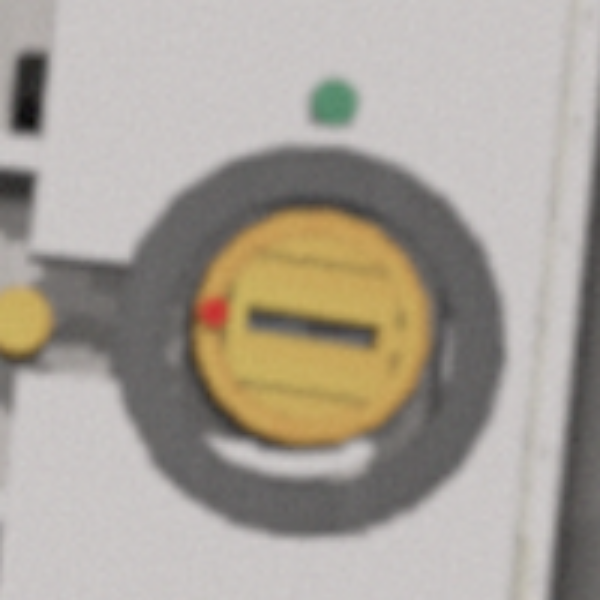

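Measured values:
- Disc axis at about (0.612, 0.2057), which is 2.5 mm to +y of the ring's centre.
- Machine yaw about -5°, slot yaw about -7.5°.
- Fin front at (0.4837, 0.216), so the cassette stands out about 33 mm.

Next I go in front of the fin.

play_rows([
  [[0.03, -0.03, 0, 0, 0, 0, 0.0], [0.03, -0.03, 0, 0, 0, 0, 0.0], [0.03, -0.03, 0, 0, 0, 0, 0.0], [0.026, -0.03, 0, 0, 0, 0.087, 0.0], [0, 0, 0.045, 0, 0, 0, 0.0], [0, 0, 0.045, 0, 0, 0, 0.0], [0, 0, 0.045, 0, 0, 0, 0.0], [0, 0, 0.045, 0, 0, 0, 0.0], [0, 0, 0.006, 0, 0, 0, 0.0], [0, 0, 0, 0, 0, 0, 0.0]],
])

```text
time_s: 2.8
tool_pos: [0.4402, 0.2149, 0.036]
tool_rot: [-179.9, 0.1, 84.9]
force: [-0.6, 0.6, 0.0]
grip_width: 0.0007
grasp_force: 0.0
```

play_rows([
  [[0, 0.012, 0, 0, 0, 0, 0.0], [0, 0.012, 0, 0, 0, 0, 0.0], [0, 0.008, 0, 0, 0, 0, 0.0], [0, 0.008, 0, 0, 0, 0, 0.0], [0, 0, 0, 0, 0, 0, 0.0]],
])

```text
time_s: 3.3
tool_pos: [0.4818, 0.2125, 0.0373]
tool_rot: [179.9, -0.1, 85.0]
force: [0.3, -0.5, -0.5]
grip_width: 0.0005
grasp_force: 0.0
```

play_rows([
  [[0, 0.005, 0, 0, 0, 0, 0.0], [0, 0.005, 0, 0, 0, 0, 0.0], [0, 0, 0, 0, 0, 0, 0.0]],
])

```text
time_s: 3.6
tool_pos: [0.4904, 0.2115, 0.0365]
tool_rot: [180.0, -0.0, 85.0]
force: [-1.0, -0.9, 1.0]
grip_width: 0.0004
grasp_force: 0.1
```

Run:
```python
from h import *
c=read_camera('wrist'); print(get_obs()['force'],get_obs()['tool_pos'])
f=c['frame']; save('w2',f)
c2=read_camera('side')
a=c2['frame'][150:240,220:330]; b=f[0:320,200:520]
save('w2',np.hstack([cv2.resize(a,(440,360)),cv2.resize(b,(360,360))]))
```

```text
[ 0.59987632  1.33899852 -0.8180771 ] [0.4902706  0.21156311 0.03646444]
```

View pics/w2.png

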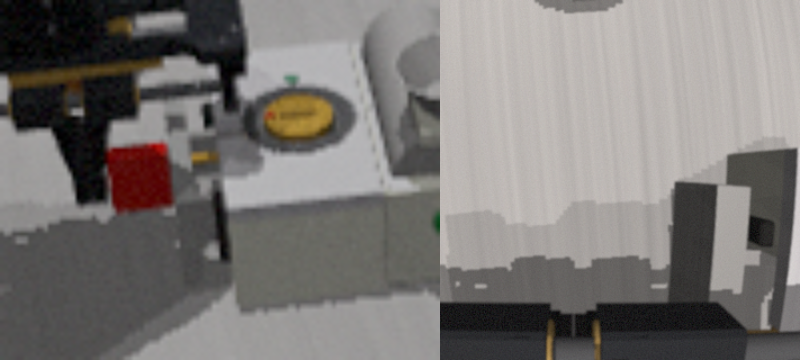

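The side crop shows the finger against the front of the red fin, with the plate still clear of the machine front. I keep pushing and watch the force.

play_rows([
  [[0, 0.005, 0, 0, 0, 0, 0.0], [0, 0.004, 0, 0, 0, 0, 0.0], [0, 0, 0, 0, 0, 0, 0.0], [0, 0, 0, 0, 0, 0, 0.0]],
])

```text
time_s: 4.1
tool_pos: [0.4993, 0.2107, 0.0365]
tool_rot: [180.0, -0.0, 85.0]
force: [0.8, -0.3, -0.7]
grip_width: 0.0003
grasp_force: 0.1
```

Run:
```python
from h import *
print([get_obs()['force'].round(1) for _ in range(3)])
c=read_camera('side'); f=c['frame']; hsv=cv2.cvtColor(f,cv2.COLOR_RGB2HSV).astype(int); H,S=hsv[...,0],hsv[...,1]
m=((H<6)|(H>172))&(S>150); m[:,:230]=0;m[:160]=0;m[215:]=0;m[:,280:]=0
ys,xs=np.nonzero(m); print(xs.min(),xs.max(),ys.min(),ys.max(),xs.mean(),ys.mean(),unproj(c,(xs.mean(),ys.mean()),.041))
```

```text
[array([ 0.8, -0.3, -0.7]), array([ 0.8, -0.3, -0.7]), array([ 0.8, -0.3, -0.7])]
230 275 160 213 257.6528925619835 192.78099173553719 [0.52586875 0.21672574 0.041     ]
```

play_rows([
  [[0, 0.004, 0, 0, 0, 0, 0.0], [0, 0, 0, 0, 0, 0, 0.0]],
])

```text
time_s: 4.35
tool_pos: [0.5019, 0.2105, 0.0364]
tool_rot: [-179.9, 0.0, 85.0]
force: [-4.3, -0.4, 3.3]
grip_width: 0.0003
grasp_force: 2.5
```

play_rows([
  [[0, 0.003, 0, 0, 0, 0, 0.0], [0, 0, 0, 0, 0, 0, 0.0]],
])

```text
time_s: 4.55
tool_pos: [0.504, 0.2103, 0.0363]
tool_rot: [-179.8, 0.1, 85.0]
force: [-7.8, -0.9, 4.3]
grip_width: 0.0005
grasp_force: 3.9
```

play_rows([
  [[0, 0.002, 0, 0, 0, 0, 0.0], [0, 0, 0, 0, 0, 0, 0.0]],
])

```text
time_s: 4.75
tool_pos: [0.5052, 0.2102, 0.0363]
tool_rot: [-179.7, 0.1, 85.1]
force: [-8.3, 0.1, 6.9]
grip_width: 0.0003
grasp_force: 4.9
```

play_rows([
  [[0, -0.015, 0, 0, 0, 0, 0.0], [0, -0.02, 0, 0, 0, 0, 0.0], [0, 0, -0.047, 0, 0, 0, 0.0], [0, 0, -0.047, 0, 0, 0, 0.0], [0, 0, -0.047, 0, 0, 0, 0.0], [0, 0, -0.047, 0, 0, 0, 0.0]],
])

```text
time_s: 5.35
tool_pos: [0.4737, 0.213, 0.227]
tool_rot: [179.8, -0.0, 85.0]
force: [0.1, 0.1, -0.4]
grip_width: 0.0002
grasp_force: 0.0
```

play_rows([
  [[-0.0452, 0.0183, 0, 0, 0, 0, 0.0], [-0.0452, 0.0183, 0, 0, 0, 0, 0.0], [-0.0452, 0.0183, 0, 0, 0, 0, 0.0], [-0.0452, 0.0183, 0, 0, 0, 0, 0.0], [-0.0452, 0.0183, 0, 0, 0, 0, 0.087], [-0.0452, 0.0183, 0, 0, 0, 0, 0.087], [-0.0452, 0.0183, 0, 0, 0, 0, 0.087], [-0.0452, 0.0183, 0, 0, 0, 0, 0.087], [-0.0452, 0.0183, 0, 0, 0, 0, 0.087], [-0.0452, 0.0183, 0, 0, 0, 0, 0.087], [-0.0452, 0.0183, 0, 0, 0, 0, 0.087], [0, 0, 0, 0, 0, 0, 0.087]],
])

```text
time_s: 6.55
tool_pos: [0.6289, -0.31, 0.2228]
tool_rot: [-179.9, 0.4, 84.4]
force: [-0.3, -0.1, 0.5]
grip_width: 0.0569
grasp_force: 0.0
```

Run:
```python
from h import *
o=get_obs(); print(o['tool_pos'],o['tool_rot'],o['force'])
c=read_camera('wrist'); np.savez('w3.npz',**c); f=c['frame']; print(fproj(c,[[.632,-.187,.154]]))
s=read_camera('scene'); np.savez('s3.npz',**s); d=read_camera('side'); np.savez('d3.npz',**d)
save('w3',np.hstack([cv2.resize(f[0:300,140:540],(500,375)),cv2.resize(d['frame'][150:240,220:316],(300,281))[:375] if 0 else cv2.copyMakeBorder(cv2.resize(d['frame'][150:240,220:316],(300,281)),0,94,0,0,0)]))
```

```text
[ 0.62885623 -0.31002682  0.22277347] [-179.94585108    0.41209682   84.41430054] [-0.27185121 -0.05230072  0.45388929]
[[305.41682732  63.90850281]]
```

View pics/w3.png

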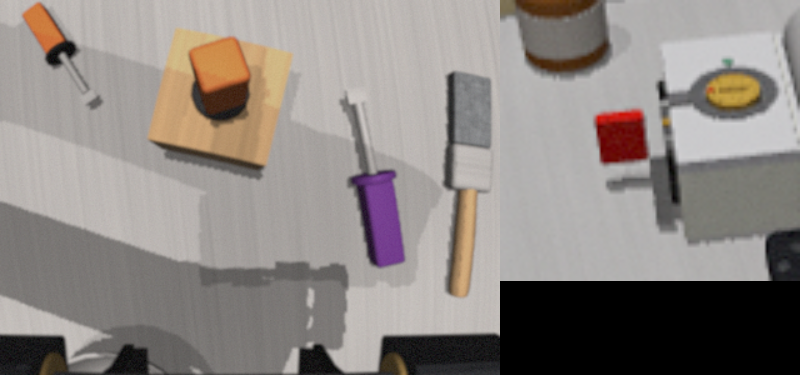

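The driver in the stand shows its handle top at about (315,50) in the wrist image. It is yawed differently from the stand. The right crop shows the cassette close against the machine front.

Run:
```python
from h import *
c=dict(np.load('w3.npz')); f=c['frame']
hsv=cv2.cvtColor(f,cv2.COLOR_RGB2HSV); H,S,V=[hsv[...,i].astype(int) for i in range(3)]
# rectified patch at z=.154
def rect(z,x0,y1,n,s=.0005):
    P=np.array([[[x0+s*i,y1-s*j,z] for i in range(n)] for j in range(n)]).reshape(-1,3)
    uv=fproj(c,P).reshape(n,n,2).astype(np.float32); return cv2.remap(f,uv[...,0],uv[...,1],1)
r=rect(.154,.59,-.15,160); g=cv2.cvtColor(r,cv2.COLOR_RGB2HSV).astype(int)
o=(g[...,0]<16)&(g[...,1]>150); print(np.percentile(g[...,2][o],[5,30,50,70,95]))
m=cv2.morphologyEx((o&(g[...,2]>150)).astype(np.uint8),cv2.MORPH_OPEN,np.ones((7,7)))
for ct in cv2.findContours(m,0,2)[0]:
    if cv2.contourArea(ct)>500:
        (x,y),(w,h),a=cv2.minAreaRect(ct); print('top',.59+.0005*x,-.15-.0005*y,w*.5,h*.5,a)
r2=rect(.078,.56,-.12,280)
for p in [(180,30),(292,53),(265,166),(149,140)]: print(p,funproj(c,(140+p[0]*.8,p[1]*.8),.078).round(4))
for p in [(190,53),(238,37),(250,70),(200,88)]: print(p,funproj(c,(140+p[0]*.8,p[1]*.8),.154).round(4))
save('r3',np.hstack([cv2.resize(r,(400,400)),cv2.resize(r2,(400,400))]))
```

```text
[ 65. 119. 204. 206. 208.]
top 0.6387147521972656 -0.17903770637512206 24.10638999938965 24.850767135620117 76.75948333740234
(180, 30) [ 0.6169 -0.1304  0.078 ]
(292, 53) [ 0.6889 -0.1536  0.078 ]
(265, 166) [ 0.6632 -0.2295  0.078 ]
(149, 140) [ 0.5897 -0.2043  0.078 ]
(190, 53) [ 0.6251 -0.1718  0.154 ]
(238, 37) [ 0.6495 -0.1656  0.154 ]
(250, 70) [ 0.6536 -0.1838  0.154 ]
(200, 88) [ 0.6283 -0.1908  0.154 ]
```

View pics/r3.png

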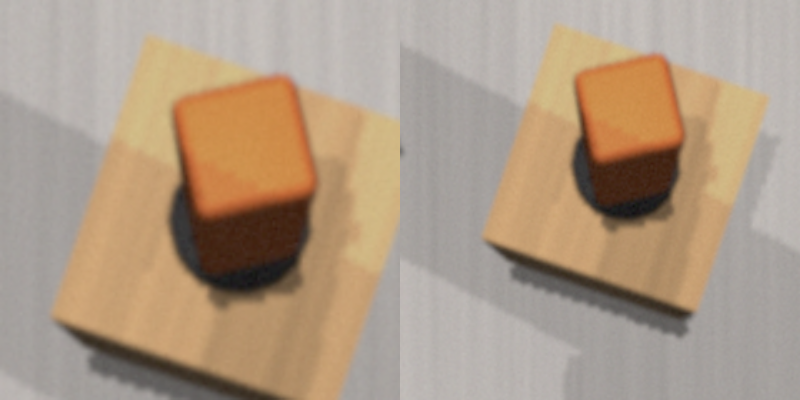

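Handle top centre is at (0.6387, -0.1790) with sides at yaw 13°. The stand centre agrees, at (0.6397, -0.1795). Now I grasp the handle.

play_rows([
  [[0.0438, -0.001, 0, 0, 0, 0, 0.087], [0.0438, -0.001, 0, 0, 0, 0, 0.087], [0.0438, -0.001, 0, 0, 0, 0, 0.087], [0, 0, 0, 0, 0, -0.109, 0.087], [0, 0, 0, 0, 0, -0.109, 0.087], [0, 0, 0, 0, 0, -0.109, 0.087], [0, 0, 0, 0, 0, 0, 0.087], [0, 0, 0, 0, 0, 0, 0.087]],
])

```text
time_s: 7.5
tool_pos: [0.6388, -0.1671, 0.2252]
tool_rot: [179.9, 0.0, 103.7]
force: [-0.3, 0.1, -0.1]
grip_width: 0.0868
grasp_force: 0.0
```

Run:
```python
from h import *
from scipy.spatial.transform import Rotation as R
o=get_obs(); T=R.from_euler('xyz',o['tool_rot'],degrees=True)
print(o['tool_pos'],o['tool_rot'], 'shift',T.inv().apply(np.array([.6390,-.1792,.098])-o['tool_pos']),o['qpos'].round(1))
```

```text
[ 0.63880372 -0.16705236  0.22516666] [1.79931161e+02 2.75475622e-03 1.03720722e+02] shift [-0.01184143 -0.0028434   0.12716391] [10.7 19.4  2.1 81.5 -0.7 79.  26.6]
```

Run:
```python
from h import *
c=read_camera('wrist'); f=c['frame']
print(fproj(c,[[.6387,-.179,.154],[.6397,-.1795,.078]]))
x0,y1,n,s=.58,-.12,240,.0005
P=np.array([[[x0+s*i,y1-s*j,.154] for i in range(n)] for j in range(n)]).reshape(-1,3)
uv=fproj(c,P).reshape(n,n,2).astype(np.float32); r=cv2.remap(f,uv[...,0],uv[...,1],1)
g=cv2.cvtColor(r,cv2.COLOR_RGB2HSV).astype(int)
o=(g[...,0]<16)&(g[...,1]>150); print(o.sum(),np.percentile(g[...,2][o],[5,30,50,70,95]))
m=cv2.morphologyEx((o&(g[...,2]>130)).astype(np.uint8),cv2.MORPH_OPEN,np.ones((7,7)))
for ct in cv2.findContours(m,0,2)[0]:
    if cv2.contourArea(ct)>300:
        (x,y),(w,h),a=cv2.minAreaRect(ct); print('top',x0+s*x,y1-s*y,w*.5,h*.5,a)
save('r4',np.hstack([cv2.resize(f,(480,360)),cv2.resize(r,(320,360))]))
for n in ['scene','side']:
    d=read_camera(n); 
    for t in silhouettes(n,'stand')[:1]: print(n,t['p'],t['extent'],proj(d,[[.6397,-.1795,.039]]))
    hs=cv2.cvtColor(d['frame'],cv2.COLOR_RGB2HSV).astype(int)
    print(n,'pred px handle top',proj(d,[[.6387,-.179,.154]]))
```

```text
[[314.83930211 275.08493569]
 [316.5290699  247.78431979]]
3600 [ 66.  72. 112. 117. 120.]
scene 0.7 [408.2, 246.9, 454.1, 266.0] [[264.00125298 245.03536038]]
scene pred px handle top [[261.23599459 215.20075137]]
side 0.59 [329.9, 282.0, 380.6, 346.3] [[356.92753715 313.46977492]]
side pred px handle top [[358.44871154 268.36085711]]
```

View pics/r4.png

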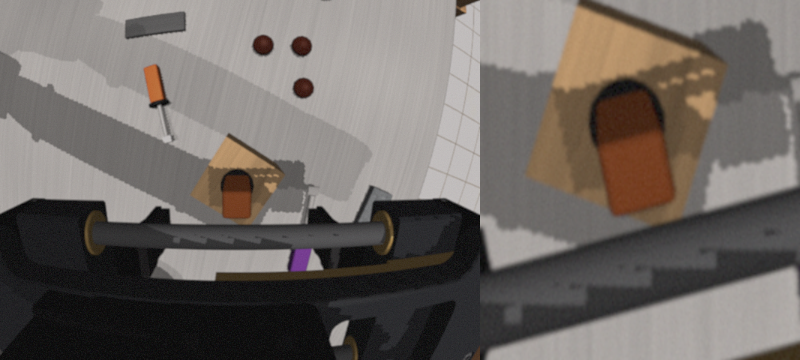

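The handle top is at rect (637,180), which gives (0.639, -0.180), consistent with before. Descending and grasping.

play_rows([
  [[-0.0122, -0.0028, 0.0, 0, 0, 0.008, 0.087], [0, 0, 0.035, 0, 0, 0, 0.087], [0, 0, 0.035, 0, 0, 0, 0.087], [0, 0, 0.035, 0, 0, 0, 0.087], [0, 0, 0.022, 0, 0, 0, 0.087], [0, 0, 0, 0, 0, 0, 0.087], [0, 0, 0, 0, 0, 0, 0.02], [0, 0, 0, 0, 0, 0, 0.02], [0, 0, 0, 0, 0, 0, 0.02], [0, 0, 0, 0, 0, 0, 0.02], [0, 0, 0, 0, 0, 0, 0.02], [0, 0, 0, 0, 0, 0, 0.02]],
], force=40)

```text
time_s: 8.95
tool_pos: [0.639, -0.181, 0.098]
tool_rot: [180.0, 0.0, 103.3]
force: [0.7, -1.3, 0.0]
grip_width: 0.0472
grasp_force: 0.0
```

play_rows([
  [[0, 0, 0, 0, 0, 0, 0.02], [0, 0, 0, 0, 0, 0, 0.02], [0, 0, 0, 0, 0, 0, 0.02]],
], force=50)

```text
time_s: 9.25
tool_pos: [0.6391, -0.181, 0.0976]
tool_rot: [180.0, 0.0, 103.3]
force: [0.5, -0.9, -0.1]
grip_width: 0.0259
grasp_force: 50.0
```

play_rows([
  [[0, 0, -0.03, 0, 0, 0, 0.02], [0, 0, -0.045, 0, 0, 0, 0.02], [0, 0, -0.045, 0, 0, 0, 0.02], [0, 0, -0.03, 0, 0, 0, 0.02], [0, 0, 0, 0, 0, 0, 0.02], [0, 0, 0, 0, 0, 0, 0.02]],
])

```text
time_s: 9.85
tool_pos: [0.6388, -0.181, 0.2474]
tool_rot: [180.0, 0.0, 103.3]
force: [0.2, -0.3, -2.0]
grip_width: 0.0256
grasp_force: 50.0
```

Run:
```python
from h import *
o=get_obs(); tp=o['tool_pos']; print(tp,o['tool_rot'],o['force'])
im=[]
for n in ['scene','side']:
    d=read_camera(n); q=proj(d,[tp-[0,0,.0896],tp-[0,0,.02]]); print(n,q)
    a=int(q[0][0]),int(q[0][1]); im.append(cv2.resize(d['frame'][a[1]-45:a[1]+25,a[0]-35:a[0]+35],(400,400),interpolation=2))
save('t1',np.hstack(im))
```

```text
[ 0.63875122 -0.18104628  0.24744657] [1.79989447e+02 7.77583217e-03 1.03291951e+02] [ 0.17402014 -0.33955451 -2.01993129]
scene [[260.28133791 213.91292873]
 [258.14006357 193.92006141]]
side [[358.95376286 267.57935177]
 [360.51782523 235.42150631]]
```

View pics/t1.png

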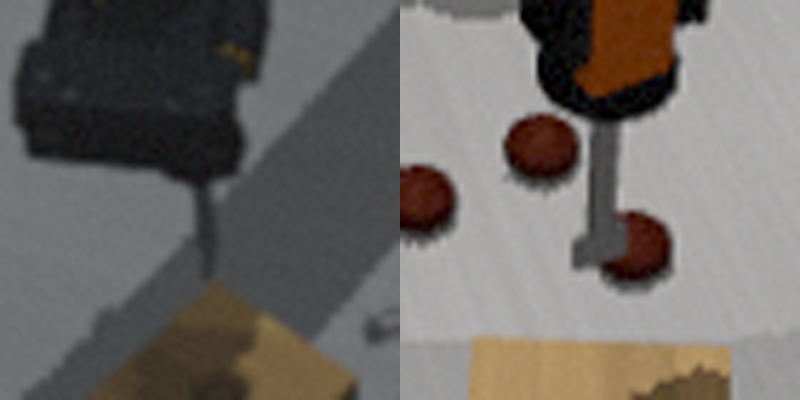

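The scene crop shows the blade edge-on. The side crop shows it wide, at (600,245) and sloping up to the right. So the blade's width lies along yaw 13°, and I must turn the tool to yaw 82.5 to match the slot. Next I carry it over the lock.

play_rows([
  [[0, 0, 0, 0, 0, 0.121, 0.02], [0, 0, 0, 0, 0, 0.121, 0.02], [0, 0, 0, 0, 0, 0.121, 0.02], [0.0421, -0.0086, 0, 0, 0, 0, 0.02], [0.0421, -0.0086, 0, 0, 0, 0, 0.02], [0.0421, -0.0086, 0, 0, 0, 0, 0.02], [0.0421, -0.0086, 0, 0, 0, 0, 0.02], [0.0421, -0.0086, 0, 0, 0, 0, 0.02], [0.0421, -0.0086, 0, 0, 0, 0, 0.02], [0.0421, -0.0086, 0, 0, 0, 0, 0.02], [0.0421, -0.0086, 0, 0, 0, 0, 0.02], [0.0421, -0.0086, 0, 0, 0, 0, 0.02]],
])

```text
time_s: 11.15
tool_pos: [0.6102, 0.206, 0.245]
tool_rot: [-179.8, 0.1, 82.5]
force: [0.1, -0.1, -1.9]
grip_width: 0.0255
grasp_force: 50.0
```

play_rows([
  [[0, 0, 0.03, 0, 0, 0, 0.02], [0, 0, 0.03, 0, 0, 0, 0.02], [0, 0, 0, 0, 0, 0, 0.02], [0, 0, 0, 0, 0, 0, 0.02]],
])

```text
time_s: 11.55
tool_pos: [0.6107, 0.204, 0.186]
tool_rot: [-179.8, 0.1, 82.5]
force: [1.5, 0.4, -0.8]
grip_width: 0.0259
grasp_force: 50.0
```

Run:
```python
from h import *
o=get_obs(); tp=o['tool_pos']; print(tp,o['tool_rot'],o['force'],o['grip_width'],o['qpos'].round(1))
c=read_camera('wrist'); f=c['frame']; np.savez('w5.npz',**c)
print('tip px',fproj(c,[tp-[0,0,.0896],[.612,.2057,.072]]))
hsv=cv2.cvtColor(f,cv2.COLOR_RGB2HSV).astype(int); H,S,V=hsv[...,0],hsv[...,1],hsv[...,2]
for k,m,z in [('green',(H>40)&(H<90)&(S>60),.07),('brass',(H>12)&(H<28)&(S>110)&(V>70),.072)]:
    n,l,st,ce=cv2.connectedComponentsWithStats(m.astype(np.uint8))
    for i in range(1,n):
        if st[i,4]>15: print(k,st[i],np.round(ce[i],1),funproj(c,ce[i],z))
```

```text
[0.61072432 0.20401737 0.18598361] [-1.79816378e+02  9.97242628e-02  8.24658038e+01] [ 1.47389957  0.41165544 -0.82788294] 0.02593813760439943 [-15.9  19.   -6.3  86.6   2.1  74.7 -29.9]
tip px [[320.11871504 250.2985016 ]
 [321.44890671 239.80826737]]
green [316 186   8   8  56] [319.5 189.7] [0.61549134 0.24349171 0.07      ]
green [144 409   9   7  20] [147.6 412.2] [0.4112437  0.04852633 0.07      ]
brass [151   0  50  63 473] [181.3  35. ] [0.52575422 0.38234484 0.072     ]
brass [138  54  12   9  50] [144.2  58. ] [0.49220096 0.37168108 0.072     ]
brass [ 290  213   57   40 1361] [320.4 232.1] [0.61196012 0.21173615 0.072     ]
brass [255 235  24   7 142] [265.9 237.6] [0.57016819 0.21300638 0.072     ]
brass [392 285  10  62 340] [396.9 315.4] [0.66535416 0.13439184 0.072     ]
brass [235 286  10  61 321] [239.3 317.4] [0.53629821 0.14948187 0.072     ]
brass [494 350   9   7  28] [498.4 352.6] [0.76127521 0.07820386 0.072     ]
```

Run:
```python
from h import *
c=dict(np.load('w5.npz')); f=c['frame']
hsv=cv2.cvtColor(f,cv2.COLOR_RGB2HSV).astype(int); H,S,V=hsv[...,0],hsv[...,1],hsv[...,2]
b=(H>12)&(H<28)&(S>110)&(V>70); red=((H<6)|(H>172))&(S>140)&(V>60)
for y in range(208,282,2):
    print(y,''.join('R' if red[y,x] else 'B' if b[y,x] else 'O' if S[y,x]>130 and V[y,x]>40 else ('%d'%(V[y,x]//26)) for x in range(282,362,1)))
arc=[]
for x in range(294,346,2):
    ys=np.nonzero(b[205:255,x])[0]
    if len(ys) and ys[0]+205<235: arc.append(funproj(c,(x,ys[0]+205-.5),.072)[:2])
arc=np.array(arc)
from scipy.optimize import least_squares
r=least_squares(lambda p:np.hypot(*(arc-p).T)-.02,[.612,.206],loss='soft_l1',f_scale=.0005); print(r.x,np.abs(r.fun).mean()*1000)
```

```text
208 77887787777776433333333333333333333333333333333333333333333333333467777777778787
210 87777887777643333333333333333333333333333333333333333333333333333334677777777877
212 88777777654333333333333333333332222222222222222333333333333333333333356777777787
214 77887754333333333333333333322222BB3BBBBBBBBBB33222223333333333333333334567777777
216 777775433333333333333333222BBBBBBBBBBBBBBBBBBBBBBBB32223333333333333333345677777
218 6565432222222333333333222BBBBBBBBBBBBBBBBBBBBBBBBBBBBB32334333333333332223457766
220 4443221221222222233322BBBBBBBBBBBBBBBBBBBBBBBBBBBBBBBBBBB33333333333332222234454
222 433212222222222333322BBBBBBBBBBBBBBBBBBBBBBBBBBBBBBBBBBBBBB333333333332212222444
224 3222122122222233332BBBBBBBBBBBBBBBBBBBBBBBBBBBBBBBBBBBBBBBBB33333332322222121234
226 222212212222233332BBBBBBBBBBBBBBBBBBBBBBBBBBBBBBBBBBBBBBBBBBB2333322222221222223
228 22221122222222223BBBBBBBBBBBBBBBBBBBBBBBBBBBBBBBBBBBBBBBBBBBBB333332221222212222
230 22222211222222OBBBBBBBBBBBBBBBBBBBBBBBBBBBBBBBBBBBBBBBBBBBBBBBB33333221212222222
232 22222222222BBBBBBBBBBBBBBBBBBBBBBBBBBBBBBBBBBBBBBBBBBBBBBBBBBBB3333332122122
[... 1388 characters left out ...]
OOBOOOOOOOOOOOOOOOOOOOBOOBOOOOOOOOOOOOOOOOOOO1011011223444444
268 4432010112OOOOOOOOOOOOOOOOOOOOOOOOOOOOOOOOOOOOOOOOOOOOOOOOOOOOOO1010112344444444
270 442101001OOOOOOOOOOOBOOOOOOOOOBOOOOOOOOOBOOOOOOOOOOOOBOOOOOOOOOO1011102344444444
272 321011112OOOOOOBOOOOOOBOOOOOOOOOOBOOOOOOOOOOBOOOOOOOOBOOOOOOOOOO1100001234444444
274 21100101OOOOOOOOOOOOOOOOOOOOOOOOOOOBOOOOOOOOOOOOOOOOOOOOOOOOOOOOO100101234444444
276 20000111OOOOOOOOOOOOOOOOBOOOOOOOOOOBOOOOOOOOBOBOBOOOOOOBOOOOOOOOO110001234432111
278 1100001OOOOOOOOOOBOOOOOOOOOOOOOOOOOOOOOOOOBBOOOOBOOOOOOOOOOOOOOOO211111122321000
280 001110OOOOOOOOOOOBOOOOOOOOOOOOOOOOOOOOOOOOOOOOBOOOOOOOOOBOOOOOOOOOO0000110100000
[0.61163305 0.20611949] 0.36311198929576505
```

Run:
```python
from h import *
from scipy.spatial.transform import Rotation as R
from scipy.optimize import least_squares
c=dict(np.load('w5.npz')); f=c['frame']; V=cv2.GaussianBlur(f.max(2),(3,3),0).astype(int)
tp=np.array([0.61072432,0.20401737,0.18598361]); T=R.from_euler('xyz',[-179.816,.0997,82.466],degrees=True)
pts=[]
for x in range(300,342,2):
    col=V[243:262,x]; i=np.argmax(col<42); pts.append((x,243+i-.5))
pts=np.array(pts); print(pts[:,1])
a=np.radians(np.arange(0,360,2))
def env(e):
    Y=[]
    for h in (.0136,.0196):   # below TCP: collar top/bottom
        P=tp+T.apply(np.c_[e[0]+.019*np.cos(a),e[1]+.019*np.sin(a),np.full(len(a),h)])
        uv=fproj(c,P); up=uv[np.cos(a)>0]; up=up[np.argsort(up[:,0])]; Y.append(np.interp(pts[:,0],up[:,0],up[:,1]))
    return np.min(Y,0)
r=least_squares(lambda e:env(e)-pts[:,1],[0,0],diff_step=1e-3,x_scale=.001,loss='soft_l1',f_scale=.5) if 0 else None
best=min(((np.abs(env((ex,ey))-pts[:,1]).mean(),ex,ey) for ex in np.arange(-.004,.0041,.0004) for ey in np.arange(-.003,.0031,.0005)))
print('collar offset tool x,y',best)
# slot centre from picture
s=funproj(c,(320.5,239.3),.072); s2=funproj(c,(320.5,239.3),.066); print('slot',s,s2,'arc (.6116,.2061)')
tip=tp+T.apply([best[1],best[2],.0896]); print('tip',tip,'shift tool',T.inv().apply(s-tip))
```

```text
[251.5 250.5 249.5 249.5 248.5 247.5 247.5 246.5 246.5 246.5 247.5 247.5
 247.5 247.5 247.5 248.5 249.5 251.5 251.5 252.5 254.5]
collar offset tool x,y (np.float64(0.38332366493274134), np.float64(0.0012000000000000023), np.float64(-0.001))
slot [0.61133677 0.20618709 0.072     ] [0.61117095 0.20480939 0.066     ] arc (.6116,.2061)
tip [0.6095846  0.20522129 0.09638533] shift tool [0.00122963 0.00168871 0.02437793]
```

Slot centre is at (320.5,239.3) in the wrist image. The tip needs +1.2 mm in tool x and +1.5 mm in tool y, then down.

play_rows([
  [[0.0012, 0.0015, 0.01, 0, 0, 0, 0.02], [0, 0, 0.01, 0, 0, 0, 0.02], [0, 0, 0.001, 0, 0, 0, 0.02], [0, 0, 0, 0, 0, 0, 0.02]],
])

```text
time_s: 12.0
tool_pos: [0.613, 0.2055, 0.1661]
tool_rot: [-180.0, 0.0, 82.5]
force: [0.3, 0.8, -1.8]
grip_width: 0.0263
grasp_force: 50.0
```

play_rows([
  [[0, 0, 0.002, 0, 0, 0, 0.02], [0, 0, 0.001, 0, 0, 0, 0.02], [0, 0, 0, 0, 0, 0, 0.02]],
])

```text
time_s: 12.3
tool_pos: [0.6133, 0.2057, 0.1637]
tool_rot: [180.0, 0.0, 82.5]
force: [-0.2, -0.5, -1.5]
grip_width: 0.0258
grasp_force: 50.0
```

play_rows([
  [[0, 0, 0.001, 0, 0, 0, 0.02], [0, 0, 0, 0, 0, 0, 0.02]],
])

```text
time_s: 12.5
tool_pos: [0.6132, 0.2057, 0.1626]
tool_rot: [180.0, 0.0, 82.5]
force: [0.2, -0.5, -1.4]
grip_width: 0.0258
grasp_force: 50.0
```

play_rows([
  [[0, 0, 0.001, 0, 0, 0, 0.02], [0, 0, 0, 0, 0, 0, 0.02]],
])

```text
time_s: 12.7
tool_pos: [0.6133, 0.2058, 0.1616]
tool_rot: [180.0, -0.0, 82.5]
force: [-0.0, -0.4, -2.1]
grip_width: 0.0253
grasp_force: 50.0
```

play_rows([
  [[0, 0, 0.001, 0, 0, 0, 0.02], [0, 0, 0, 0, 0, 0, 0.02]],
])

```text
time_s: 12.9
tool_pos: [0.6134, 0.2058, 0.1614]
tool_rot: [180.0, -0.0, 82.5]
force: [-1.1, 0.1, 2.7]
grip_width: 0.0258
grasp_force: 50.0
```

play_rows([
  [[0, 0, 0.001, 0, 0, 0, 0.02], [0, 0, 0, 0, 0, 0, 0.02]],
])

```text
time_s: 13.1
tool_pos: [0.6134, 0.2058, 0.1612]
tool_rot: [179.9, -0.0, 82.5]
force: [-3.4, -0.6, 7.4]
grip_width: 0.0259
grasp_force: 50.0
```

Contact is on the disc top at about 9 N. I slide across the slot to feel for it.

play_rows([
  [[-0.0004, 0, 0, 0, 0, 0, 0.02], [-0.0004, 0, 0, 0, 0, 0, 0.02], [0, 0, 0, 0, 0, 0, 0.02]],
])

```text
time_s: 13.4
tool_pos: [0.6134, 0.2056, 0.1612]
tool_rot: [179.9, -0.1, 82.5]
force: [-2.1, -0.2, 7.1]
grip_width: 0.0257
grasp_force: 50.0
```

play_rows([
  [[-0.0004, 0, 0, 0, 0, 0, 0.02], [-0.0004, 0, 0, 0, 0, 0, 0.02], [0, 0, 0, 0, 0, 0, 0.02]],
])

```text
time_s: 13.7
tool_pos: [0.6134, 0.2055, 0.1613]
tool_rot: [179.9, -0.1, 82.5]
force: [-1.4, 0.4, 6.8]
grip_width: 0.0256
grasp_force: 50.0
```

play_rows([
  [[-0.0004, 0, -0.0008, 0, 0, 0, 0.02], [0, 0, 0, 0, 0, 0, 0.02], [0, 0, 0, 0, 0, 0, 0.02]],
])

```text
time_s: 14.0
tool_pos: [0.6133, 0.2051, 0.1613]
tool_rot: [179.9, -0.1, 82.5]
force: [-0.9, 2.6, 5.1]
grip_width: 0.026
grasp_force: 50.0
```

play_rows([
  [[-0.0005, 0, 0, 0, 0, 0, 0.02], [0, 0, 0, 0, 0, 0, 0.02]],
])

```text
time_s: 14.2
tool_pos: [0.6133, 0.205, 0.1613]
tool_rot: [179.9, -0.2, 82.5]
force: [-0.7, 2.9, 5.3]
grip_width: 0.0256
grasp_force: 50.0
```

play_rows([
  [[0, 0, -0.003, 0, 0, 0, 0.02], [0.0013, 0, 0, 0, 0, 0, 0.02], [0, 0, 0, 0, 0, 0, 0.02], [0, 0, 0.0022, 0, 0, 0, 0.02], [0, 0, 0, 0, 0, 0, 0.02]],
])

```text
time_s: 14.7
tool_pos: [0.6127, 0.204, 0.1602]
tool_rot: [-179.9, 0.1, 82.5]
force: [0.1, -0.1, -1.5]
grip_width: 0.0254
grasp_force: 50.0
```

play_rows([
  [[0, 0, 0.0015, 0, 0, 0, 0.02], [0, 0, 0, 0, 0, 0, 0.02]],
])

```text
time_s: 14.9
tool_pos: [0.6129, 0.2042, 0.1592]
tool_rot: [-180.0, 0.0, 82.5]
force: [-0.2, 0.3, -1.9]
grip_width: 0.0254
grasp_force: 50.0
```

No force at 2 mm below the disc top, so the blade is in the slot. I go deeper.

play_rows([
  [[0, 0, 0.0015, 0, 0, 0, 0.02], [0, 0, 0.0015, 0, 0, 0, 0.02], [0, 0, 0, 0, 0, 0, 0.02], [0, 0, 0, 0, 0, 0, 0.02]],
])

```text
time_s: 15.3
tool_pos: [0.613, 0.2043, 0.1565]
tool_rot: [-180.0, 0.0, 82.5]
force: [-1.0, -0.3, -1.9]
grip_width: 0.026
grasp_force: 50.0
```

play_rows([
  [[0, 0, 0.0005, 0, 0, 0, 0.02], [-0.0001, -0.0001, 0, 0, 0, 0.1, 0.02], [-0.0001, -0.0001, 0, 0, 0, 0.1, 0.02], [-0.0001, -0.0001, 0, 0, 0, 0.1, 0.02], [0, 0, 0, 0, 0, 0, 0.02]],
], force=60)

```text
time_s: 15.8
tool_pos: [0.6124, 0.2038, 0.1561]
tool_rot: [-180.0, 0.1, 65.3]
force: [-0.1, -1.5, -1.1]
grip_width: 0.0258
grasp_force: 60.0
```

```bash
python3 -c "
from h import *
o=get_obs(); print(o['force'].round(1),o['wrist_torque'].round(3),o['qpos'].round(1))"
```

```text
[-0.1 -1.5 -1.1] [-0.591  0.319  0.02 ] [-17.8  20.   -3.8  88.7   1.4  71.4 -46.5]
```

play_rows([
  [[-0.0001, -0.0001, 0, 0, 0, 0.1, 0.02], [-0.0001, -0.0001, 0, 0, 0, 0.1, 0.02], [-0.0001, -0.0001, 0, 0, 0, 0.1, 0.02], [-0.0001, -0.0001, 0, 0, 0, 0.1, 0.02], [0, 0, 0, 0, 0, 0, 0.02]],
])

```text
time_s: 16.3
tool_pos: [0.6118, 0.204, 0.1561]
tool_rot: [180.0, 0.1, 42.5]
force: [-1.4, -2.7, -0.4]
grip_width: 0.0255
grasp_force: 60.0
```

play_rows([
  [[-0.0001, -0.0001, 0, 0, 0, 0.1, 0.02], [-0.0001, -0.0001, 0, 0, 0, 0.1, 0.02], [-0.0001, -0.0001, 0, 0, 0, 0.1, 0.02], [-0.0001, -0.0001, 0, 0, 0, 0.1, 0.02], [-0.0001, -0.0001, 0, 0, 0, 0.1, 0.02], [0, 0, 0, 0, 0, 0, 0.02]],
])

```text
time_s: 16.9
tool_pos: [0.6112, 0.2044, 0.1561]
tool_rot: [180.0, 0.0, 14.0]
force: [-1.5, -1.2, -0.4]
grip_width: 0.0257
grasp_force: 60.0
```

```bash
python3 -c "
from h import *
o=get_obs(); print(o['force'].round(1),o['wrist_torque'].round(3),o['qpos'].round(1))"
```

```text
[-1.5 -1.2 -0.4] [-0.487  0.59   0.273] [-23.6  19.7   3.5  89.1  -1.2  71.2 -96. ]
```

play_rows([
  [[-0.0001, -0.0001, 0, 0, 0, 0.08, 0.02], [-0.0001, -0.0001, 0, 0, 0, 0.08, 0.02], [-0.0001, -0.0001, 0, 0, 0, 0.06, 0.02], [0, 0, 0, 0, 0, 0, 0.02], [0, 0, 0, 0, 0, 0, 0.02]],
])

```text
time_s: 17.4
tool_pos: [0.611, 0.2047, 0.1561]
tool_rot: [-180.0, 0.0, 1.4]
force: [-1.4, -1.0, -1.8]
grip_width: 0.0256
grasp_force: 60.0
```

```bash
cat > lk.py <<'E'
from h import *
o=get_obs(); print(o['force'].round(1),o['wrist_torque'].round(3),o['tool_rot'].round(1))
c=read_camera('side'); f=c['frame']; hsv=cv2.cvtColor(f,cv2.COLOR_RGB2HSV).astype(int); H,S=hsv[...,0],hsv[...,1]
m=((H<6)|(H>172))&(S>150); m[:182]=0; m[210:]=0; m[:,:240]=0; m[:,285:]=0
n,l,st,ce=cv2.connectedComponentsWithStats(m.astype(np.uint8)); i=1+np.argmax(st[1:,4]); print('fin',st[i],ce[i],unproj(c,ce[i],.041))
E
python3 lk.py
python3 - <<'E'
from h import *
c=dict(np.load('d3.npz')); f=c['frame']; hsv=cv2.cvtColor(f,cv2.COLOR_RGB2HSV).astype(int); H,S=hsv[...,0],hsv[...,1]
m=((H<6)|(H>172))&(S>150); m[:182]=0; m[210:]=0; m[:,:240]=0; m[:,285:]=0
n,l,st,ce=cv2.connectedComponentsWithStats(m.astype(np.uint8)); i=1+np.argmax(st[1:,4]); print('fin before',st[i],ce[i],unproj(c,ce[i],.041))
E
```

```text
[-1.4 -1.  -1.8] [-0.268  0.518  0.156] [-180.     0.     1.4]
fin [253 185  17  17 233] [261.16309013 192.95708155] [0.5336085  0.21378716 0.041     ]
fin before [251 186  16  16 222] [258.35135135 193.43243243] [0.52703341 0.21380659 0.041     ]
```

play_rows([
  [[-0.0001, -0.0001, 0, 0, 0, 0.05, 0.02], [0, 0, 0, 0, 0, 0.03, 0.02], [0, 0, 0, 0, 0, 0, 0.02], [0, 0, 0, 0, 0, 0, 0.02]],
])

```text
time_s: 17.85
tool_pos: [0.6109, 0.2048, 0.1561]
tool_rot: [-180.0, 0.0, -3.4]
force: [-0.6, -0.7, -1.9]
grip_width: 0.026
grasp_force: 60.0
```

```bash
python3 lk.py
```

```text
[-0.6 -0.7 -1.9] [-0.277  0.554  0.203] [-180.     0.    -3.4]
fin [253 185  17  17 232] [261.15948276 192.99137931] [0.53357895 0.21365971 0.041     ]
```

play_rows([
  [[0, 0, 0, 0, 0, -0.05, 0.02], [0, 0, 0, 0, 0, 0, 0.02], [0, 0, -0.004, 0, 0, 0, 0.02], [0, 0, -0.005, 0, 0, 0, 0.02], [0, 0, -0.03, 0, 0, 0, 0.02], [0, 0, -0.03, 0, 0, 0, 0.02], [0, 0, -0.025, 0, 0, 0, 0.02], [0, 0, 0, 0, 0, 0, 0.02], [0, 0, 0, 0, 0, 0, 0.02]],
])

```text
time_s: 18.8
tool_pos: [0.6116, 0.205, 0.2511]
tool_rot: [-179.9, -0.1, -0.6]
force: [0.6, 0.2, -2.5]
grip_width: 0.0256
grasp_force: 60.0
```

Run:
```python
from h import *
o=get_obs(); print(o['tool_pos'],o['tool_rot'])
c=read_camera('wrist'); f=c['frame']; np.savez('w6.npz',**c)
hsv=cv2.cvtColor(f,cv2.COLOR_RGB2HSV).astype(int); H,S,V=hsv[...,0],hsv[...,1],hsv[...,2]
p=fproj(c,[[.612,.2057,.072],[.6155,.2435,.07]]); print(p)
x0,y1,n=.575,.26,80
P=np.array([[[x0+.001*i,y1-.001*j,.072] for i in range(n)] for j in range(n)]).reshape(-1,3)
uv=fproj(c,P).reshape(n,n,2).astype(np.float32); r=cv2.remap(f,uv[...,0],uv[...,1],1)
h=cv2.cvtColor(r,cv2.COLOR_RGB2HSV).astype(int)
for j in range(10,80,2): print(''.join('R' if (a<6 or a>172) and s>140 and v>60 else 'G' if 40<a<90 and s>60 else 'B' if 12<a<28 and s>110 and v>70 else 'O' if s>130 and v>40 else str(v//26) for a,s,v in h[j]))
```

```text
[0.61156415 0.20496479 0.25114735] [-1.79944611e+02 -1.27654648e-01 -5.99680375e-01]
[[318.14754567 224.75576523]
 [277.85075    221.20535843]]
88888887766666666666666666666666666666666666666666666666666555555555555555555554
88888887766666666666666666666666666666666666666666666666665555445555455455555544
88888887766666666666666666666666666666544444566666666666666555555555554555555544
888888887666666666666666666666666666654GGGGG456666666666666555555555555555555544
888888888876666666666666666666666666654GGGGG456666666666666555555555555555555555
88888888888876666666666666666666666666544444566666666666555555555555555555567776
88888888888876666666666666666666666666666666666666555555555555555555555555567876
45778888888876666666666666666655544444455555555555555454545455555555555555567766
11246788888876666666666555443332222222222222223334444555555544555545545555567766
01012467888876666666554332222222222222222222212222233445455555555555555555567766
O1000135788876666553322222222222222222222222222222222223445555555555555554567767
OO101102467876543322222222222222222222222222222222222222223445555
[... 1178 characters left out ...]
BBBBBBBBB2223BBBBBBBBBBBBBB3333322222222345555444555
OOO110000000000124444BBBBBBBBBBBBBBBB3223BBBBBBBBBBBBB33333322222222345555444555
OOO11100000111123455444BBBBBBBBBBBBBBBBBBBBBBBBBBBBBB333433222222223455554444554
OO11010011000112234444434BBBBBBBBBBBBBBBBBBBBBBBBBB33334332222222223455554444554
OO11010110G0112222344334433BBBBBBBBBBBBBBBBBBBBBB3334433322222222234555554445554
OO11001000111221222333343333334BBBBBBBBBBBBB333333444332222222222345555554445554
OO111100112222222222233343333333333333333333333344433222222222234455555554445553
O1100011355432222222222233333333433333343434333333322222222222345555555554445543
11001123455443222222222222223333333333333333333222222222222233455555555544455543
```

```bash
cat > ang.py <<'E'
from h import *
import sys
c=dict(np.load(sys.argv[1])); f=c['frame']; x0,y1,n,s=.58,.27,320,.00025
P=np.array([[[x0+s*i,y1-s*j,.072] for i in range(n)] for j in range(n)]).reshape(-1,3)
uv=fproj(c,P).reshape(n,n,2).astype(np.float32); r=cv2.remap(f,uv[...,0],uv[...,1],2)
h=cv2.cvtColor(r,cv2.COLOR_RGB2HSV).astype(int); H,S,V=h[...,0],h[...,1],h[...,2]
yy,xx=np.mgrid[:n,:n]; X=x0+s*xx; Y=y1-s*yy
d=np.hypot(X-.612,Y-.2057)
slot=(d<.0125)&(S<90)&(V<95); n_,l,st,ce=cv2.connectedComponentsWithStats(slot.astype(np.uint8)); i=1+np.argmax(st[1:,4]); q=np.c_[X[l==i],Y[l==i]]
cen=q.mean(0); w,v=np.linalg.eigh(np.cov((q-cen).T)); a=np.degrees(np.arctan2(v[1,1],v[0,1])); print('slot',cen,a, np.sqrt(w)*12**.5)
red=(d<.02)&((H<6)|(H>172))&(S>140); rc=np.array([X[red].mean(),Y[red].mean()]); gr=(H>40)&(H<90)&(S>60)&(abs(d-.038)<.006); gc=np.array([X[gr].mean(),Y[gr].mean()])
print('red',rc,np.degrees(np.arctan2(*(rc-cen)[::-1])),'green',gc)
E
python3 ang.py w1.npz; python3 ang.py w6.npz; python3 ang.py w5.npz
```

```text
slot [0.61148204 0.20558412] 170.81277411045255 [0.00174672 0.02011457]
red [0.59518994 0.20784777] 172.08989404186502 green [0.61509307 0.24257772]
slot [0.61202624 0.20554033] 99.50143461451084 [0.00273018 0.02054063]
red [0.60883562 0.2219726 ] 100.98829618396418 green [0.61180411 0.23993615]
slot [0.61004561 0.19739426] 167.72025054473514 [0.00658891 0.0165151 ]
red [0.59541815 0.20830208] 143.28776719879662 green [0.61557393 0.24367704]
```

The slot measures about 74° from open (1.29 rad), which is marginal. I re-enter the slot and turn a little further.

play_rows([
  [[0.0002, 0.0002, 0, 0, 0, -0.09, 0.02], [0, 0, 0.02, 0, 0, -0.09, 0.02], [0, 0, 0.04, 0, 0, 0, 0.02], [0, 0, 0.025, 0, 0, 0, 0.02], [0, 0, 0.002, 0, 0, 0, 0.02], [0, 0, 0, 0, 0, 0, 0.02], [0, 0, 0, 0, 0, 0, 0.02], [0, 0, 0, 0, 0, 0, 0.02]],
])

```text
time_s: 19.65
tool_pos: [0.611, 0.2045, 0.1628]
tool_rot: [180.0, 0.0, 9.7]
force: [-0.1, 0.2, -1.9]
grip_width: 0.0256
grasp_force: 60.0
```

Exactly at the target pose. Probing down.

play_rows([
  [[0, 0, 0.001, 0, 0, 0, 0.02], [0, 0, 0.001, 0, 0, 0, 0.02], [0, 0, 0, 0, 0, 0, 0.02]],
])

```text
time_s: 19.95
tool_pos: [0.6112, 0.2044, 0.161]
tool_rot: [180.0, 0.0, 9.7]
force: [-0.2, -0.3, -1.5]
grip_width: 0.0259
grasp_force: 60.0
```

play_rows([
  [[0, 0, 0.001, 0, 0, 0, 0.02], [0, 0, 0, 0, 0, 0, 0.02]],
])

```text
time_s: 20.15
tool_pos: [0.6112, 0.2045, 0.16]
tool_rot: [180.0, 0.0, 9.7]
force: [0.4, -0.2, -2.3]
grip_width: 0.0252
grasp_force: 60.0
```

In the slot again. Going deeper, then turning past the earlier angle while reading the torque.

play_rows([
  [[0, 0, 0.002, 0, 0, 0, 0.02], [0, 0, 0.002, 0, 0, 0, 0.02], [0, 0, 0, 0, 0, 0, 0.02], [-0.0001, -0.0001, 0, 0, 0, 0.1, 0.02], [-0.0001, -0.0001, 0, 0, 0, 0.1, 0.02], [0, 0, 0, 0, 0, 0, 0.02]],
])

```text
time_s: 20.75
tool_pos: [0.6109, 0.2047, 0.156]
tool_rot: [180.0, 0.0, -1.7]
force: [-1.3, -0.4, -1.1]
grip_width: 0.0257
grasp_force: 60.0
```

```bash
python3 lk.py
```

```text
[-1.3 -0.4 -1.1] [0.034 0.089 0.075] [180.    0.   -1.7]
fin [253 185  17  17 227] [261.18942731 193.04405286] [0.53361285 0.21344106 0.041     ]
```

play_rows([
  [[-0.0001, -0.0001, 0, 0, 0, 0.05, 0.02], [0, 0, 0, 0, 0, 0, 0.02], [0, 0, 0, 0, 0, 0, 0.02]],
])

```text
time_s: 21.1
tool_pos: [0.6109, 0.2048, 0.156]
tool_rot: [180.0, 0.0, -4.5]
force: [0.5, 0.1, -1.6]
grip_width: 0.0256
grasp_force: 60.0
```

```bash
python3 lk.py
```

```text
[ 0.5  0.1 -1.6] [-0.023  0.05   0.13 ] [180.    0.   -4.5]
fin [253 185  17  17 228] [261.11842105 192.98684211] [0.53349003 0.21370343 0.041     ]
```

play_rows([
  [[-0.0001, -0.0001, 0, 0, 0, 0.05, 0.02], [0, 0, 0, 0, 0, 0.03, 0.02], [0, 0, 0, 0, 0, 0, 0.02], [0, 0, 0, 0, 0, 0, 0.02]],
])

```text
time_s: 21.55
tool_pos: [0.6108, 0.2049, 0.1561]
tool_rot: [180.0, -0.0, -9.1]
force: [-0.1, 0.6, -3.8]
grip_width: 0.0257
grasp_force: 60.0
```

```bash
python3 lk.py
```

```text
[-0.1  0.6 -3.8] [-0.006 -0.144  0.152] [180.   -0.   -9.1]
fin [253 185  17  17 228] [261.19736842 192.98245614] [0.5336692  0.21366897 0.041     ]
```

play_rows([
  [[0, 0, 0, 0, 0, 0.04, 0.02], [0, 0, 0, 0, 0, 0, 0.02], [0, 0, 0, 0, 0, 0, 0.02]],
])

```text
time_s: 21.9
tool_pos: [0.6108, 0.2049, 0.1561]
tool_rot: [180.0, -0.0, -11.4]
force: [1.1, -0.6, -3.6]
grip_width: 0.0255
grasp_force: 60.0
```

```bash
python3 lk.py
```

```text
[ 1.1 -0.6 -3.6] [ 0.127 -0.062  0.167] [180.   -0.  -11.4]
fin [253 185  17  17 230] [261.16086957 192.95217391] [0.53360662 0.21380717 0.041     ]
```

play_rows([
  [[0, 0, 0, 0, 0, -0.08, 0.02], [0, 0, 0, 0, 0, 0, 0.02], [0, 0, -0.004, 0, 0, 0, 0.02], [0, 0, -0.005, 0, 0, 0, 0.02], [0, 0, -0.03, 0, 0, 0, 0.02], [0, 0, -0.03, 0, 0, 0, 0.02], [0, 0, -0.025, 0, 0, 0, 0.02], [0, 0, 0, 0, 0, 0, 0.02], [0, 0, 0, 0, 0, 0, 0.02]],
])

```text
time_s: 22.85
tool_pos: [0.611, 0.2049, 0.2508]
tool_rot: [-180.0, -0.1, -6.9]
force: [-0.0, 0.2, -2.3]
grip_width: 0.0256
grasp_force: 60.0
```

```bash
python3 - <<'E'
from h import *
o=get_obs(); print(o['tool_pos'],o['tool_rot'],o['force'])
c=read_camera('wrist'); np.savez('w7.npz',**c)
E
python3 ang.py w7.npz; python3 lk.py
```

```text
[0.61095239 0.20494342 0.25081654] [-1.79964402e+02 -6.07908039e-02 -6.91314795e+00] [-0.03019974  0.1555813  -2.29629785]
slot [0.61200055 0.20546913] 90.14221426261773 [0.00274328 0.02050204]
red [0.61152027 0.222125  ] 91.65169692763125 green [0.61108418 0.24000408]
[ 0.   0.1 -1.5] [-0.014  0.177  0.007] [ 1.8e+02  1.0e-01 -6.9e+00]
fin [253 185  17  17 229] [261.1441048  192.98253275] [0.53355013 0.21370313 0.041     ]
```

The cam has turned a further 9°, so it is now about 1.42–1.46 rad, and it stays there. I carry the driver back to the stand.

play_rows([
  [[0.008, 0.0422, 0, 0, 0, 0, 0.02], [0.008, 0.0422, 0, 0, 0, 0, 0.02], [0.008, 0.0422, 0, 0, 0, 0, 0.02], [0.008, 0.0422, 0, 0, 0, 0, 0.02], [0.008, 0.0422, 0, 0, 0, 0, 0.02], [0.008, 0.0422, 0, 0, 0, 0, 0.02], [0.008, 0.0422, 0, 0, 0, 0, 0.02], [0.008, 0.0422, 0, 0, 0, 0, 0.02], [0.008, 0.0422, 0, 0, 0, 0, 0.02], [0, 0, 0, 0, 0, 0, 0.02], [0, 0, 0, 0, 0, 0, 0.02], [0, 0, 0, 0, 0, 0, 0.02]],
])

```text
time_s: 24.15
tool_pos: [0.6366, -0.179, 0.2489]
tool_rot: [-179.9, 0.1, -6.8]
force: [0.3, 1.0, -1.5]
grip_width: 0.0257
grasp_force: 60.0
```

Run:
```python
from h import *
from scipy.spatial.transform import Rotation as R
o=get_obs(); T=R.from_euler('xyz',o['tool_rot'],degrees=True)
print(o['tool_pos'],o['tool_rot'],'tip',o['tool_pos']+T.apply([.0012,-.001,.0896]),'shift',T.inv().apply([.6385,-.180,.08]-(o['tool_pos']+T.apply([.0012,-.001,.0896]))))
```

```text
[ 0.63660352 -0.17899288  0.24885307] [-1.79919103e+02  1.16479287e-01 -6.79359438e+00] tip [ 0.63774748 -0.17799469  0.15925232] shift [0.00114557 0.00201411 0.07924739]
```

play_rows([
  [[0.001, 0.0015, 0.03, 0, 0, 0, 0.02], [0, 0, 0.03, 0, 0, 0, 0.02], [0, 0, 0.016, 0, 0, 0, 0.02], [0, 0, 0, 0, 0, 0, 0.02], [0, 0, 0.01, 0, 0, 0, 0.02], [0, 0, 0, 0, 0, 0, 0.02]],
])

```text
time_s: 24.75
tool_pos: [0.6378, -0.182, 0.1642]
tool_rot: [-180.0, -0.0, -6.9]
force: [0.5, 0.4, -2.3]
grip_width: 0.0256
grasp_force: 60.0
```

play_rows([
  [[0, 0, 0.015, 0, 0, 0, 0.02], [0, 0, 0.02, 0, 0, 0, 0.02], [0, 0, 0.02, 0, 0, 0, 0.02], [0, 0, 0.006, 0, 0, 0, 0.02], [0, 0, 0, 0, 0, 0, 0.02], [0, 0, 0, 0, 0, 0, 0.02]],
])

```text
time_s: 25.35
tool_pos: [0.6381, -0.1822, 0.1038]
tool_rot: [-180.0, -0.1, -6.9]
force: [-1.1, 2.2, -1.7]
grip_width: 0.0256
grasp_force: 60.0
```

play_rows([
  [[0, 0, 0.003, 0, 0, 0, 0.02], [0, 0, 0.0015, 0, 0, 0, 0.02], [0, 0, 0, 0, 0, 0, 0.02]],
])

```text
time_s: 25.65
tool_pos: [0.6382, -0.1822, 0.0992]
tool_rot: [-180.0, -0.1, -6.9]
force: [1.2, 2.3, -0.6]
grip_width: 0.0254
grasp_force: 60.0
```

play_rows([
  [[0, 0, 0.0015, 0, 0, 0, 0.02], [0, 0, 0, 0, 0, 0, 0.02]],
])

```text
time_s: 25.85
tool_pos: [0.638, -0.1822, 0.0974]
tool_rot: [-180.0, -0.1, -6.9]
force: [0.9, 1.8, -0.3]
grip_width: 0.0256
grasp_force: 60.0
```

play_rows([
  [[0, 0, 0.001, 0, 0, 0, 0.02], [0, 0, 0, 0, 0, 0, 0.02]],
])

```text
time_s: 26.05
tool_pos: [0.6381, -0.1822, 0.0967]
tool_rot: [-180.0, -0.1, -6.9]
force: [0.7, 2.7, 1.9]
grip_width: 0.0254
grasp_force: 60.0
```

Seated, with the vertical force turning positive at the home height. Releasing and rising.

play_rows([
  [[0, 0, 0, 0, 0, 0, 0.05], [0, 0, 0, 0, 0, 0, 0.087], [0, 0, 0, 0, 0, 0, 0.087], [0, 0, 0, 0, 0, 0, 0.087], [0, 0, 0, 0, 0, 0, 0.087], [0, 0, -0.02, 0, 0, 0, 0.087], [0, 0, -0.04, 0, 0, 0, 0.087], [0, 0, -0.045, 0, 0, 0, 0.087], [0, 0, -0.045, 0, 0, 0, 0.087], [0, 0, 0, 0, 0, 0, 0.087], [0, 0, 0, 0, 0, 0, 0.087]],
])

```text
time_s: 27.15
tool_pos: [0.6382, -0.1828, 0.2478]
tool_rot: [180.0, -0.2, -6.9]
force: [-0.0, 0.0, -0.7]
grip_width: 0.0865
grasp_force: 0.0
```

```bash
python3 lk.py
python3 - <<'E'
from h import *
o=get_obs(); print(o['tool_pos'],o['grip_width'])
c=read_camera('side'); f=c['frame']
for nm,fr in [('start',cv2.cvtColor(cv2.imread('pics/side.png'),cv2.COLOR_BGR2RGB)),('now',f)]:
    hsv=cv2.cvtColor(fr,cv2.COLOR_RGB2HSV).astype(int)[255:312,340:376]
    m=(hsv[...,0]>3)&(hsv[...,0]<16)&(hsv[...,1]>150)
    n,l,st,ce=cv2.connectedComponentsWithStats(m.astype(np.uint8)); i=1+np.argmax(st[1:,4]); print(nm,st[i],ce[i])
w=read_camera('wrist'); np.savez('w8.npz',**w)
hs=cv2.cvtColor(w['frame'],cv2.COLOR_RGB2HSV).astype(int)
m=(hs[...,0]>3)&(hs[...,0]<16)&(hs[...,1]>150)&(hs[...,2]>60)
n,l,st,ce=cv2.connectedComponentsWithStats(m.astype(np.uint8))
for i in range(1,n):
    if st[i,4]>150: print(st[i],ce[i])
print(fproj(w,[[.6397,-.1795,.154],[.6397,-.1795,.084]]))
E
```

```text
[-0.   0.  -0.7] [0.058 0.118 0.002] [180.   -0.2  -6.9]
fin [253 185  17  17 225] [261.07555556 192.98666667] [0.53339435 0.21373181 0.041     ]
[ 0.63733945 -0.18237518  0.24578836] 0.08662494461140097
start [  8   4  22  45 596] [18.30872483 29.46644295]
now [ 10   5  20  44 707] [19.01980198 27.40169731]
[ 300  213   37   49 1594] [318.34190715 237.75784191]
[231 332  39  22 491] [248.         340.66191446]
[[314.50856611 244.45956986]
 [315.29744731 225.42014274]]
```

The driver shows the same height and place in the side view as at the start, the fin has not moved and the gripper is clear. Handing in.

```bash
python3 -c "
from cell import sign_off; print(sign_off())"
```

```text
the job is handed in; nothing more can be done
None
```

I handed the job in at about 27 s of the 67 s allowed. The cassette is drawn in against the machine, the cam reads about 1.42–1.46 rad (locked), and the screwdriver hangs in its stand with the gripper clear; the purple look-alike was already lying on the table before I reached for the driver, though the arm had not gone near it.

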